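# Crimping bench changeover: pull the sprung nest, lay the stop bar

### The arm

A 6-joint arm with a two-finger parallel gripper is mounted at the origin on the work surface. World frame = base frame: x ahead of the robot, y to its left, z up, the work surface at z = 0. Lengths are in mm, angles in rad, forces in N, time in s.
With the tool pointing down it reaches from about 275 to 1000 mm from the base axis. Payload 8.4 kg.
Tool frame: the origin (TCP) lies at the very end of the fingers, on their centre line; the grasp point (between the pads) lies 19 mm behind it; z points along the fingers, y is the line along which they close (so a half turn about z gives the same grasp; the last joint's range is limited). The gripper opens to 85 mm and grips with 20 to 120 N. Pads are 22 mm wide; open, the fingers measure 114 mm over their backs; the gripper's body (76 mm by 85 mm) begins 54 mm behind the grasp point. The pads swing forward as they close: fully open they stand 13 mm farther back than shut.
Start: joints at [-1.326, 0.353, 1.633, -0, 1.155, -0.002], TCP at [152.687, -606.065, 231.281] pointing down, gripper open.
Joint ranges: [-2.63, 2.63], [-0.92, 2.1], [0.06, 2.66], [-1.3, 4.44], [0, 2.69], [-3.02, 3.02]. Speed limits (rad/s): [2.22, 2.22, 2.79, 3.14, 3.14, 3.14].

### API

Orientations are given as [roll, pitch, yaw] about the fixed x, y, z axes, in that order (R = Rz(yaw) Ry(pitch) Rx(roll)).
In Python, from rig import telemetry, imaging, r gives the robot as it stands. The module is installed in compiled form; this text tells all that it offers.
- The arm moves only by the tool step_arm, never from a script. Its argument "moves" is a list of rows, each a list of 3 entries, a list of its own where there are three numbers: the turn, a rotation vector about the tool's x, y, z scaled (see below), then the shift along the tool's x, y, z scaled (see below), then the opening, from -1 (shut) to 1 (fully open). A call has 1 to 8 rows; each row is the pose to reach, as a shift and turn from the pose commanded when the call began, along the tool's axes at that moment; what a row does not reach only later rows make up. The controller multiplies each number of a shift by 200 mm and each number of a turn by 45 degrees. A row lasts 1/10 s, in which the tool goes at most 50 mm and 8.59 degrees, less where a joint would pass 70% of its speed; a pose out of reach is approached as far as the arm can. A call with a number of a shift or a turn outside -1 to 1 is refused whole. A call with a gripper value outside its range is refused whole. The fingers move at their own pace and stop on an object; "squeeze" is the grip in N (left out, the last holds). Time passes only in rows, so rows that repeat a pose let the fingers close. It gives the time, the measured TCP pose, the force, the opening and the grip force at its end, in the units of the state.
- telemetry.sense(): the state, without advancing time (a new reading comes with each control period).
- imaging.grab_frame(name): name is "scene" or "side" or "wrist"; returns the picture (384x512x3 uint8, red, green, blue); there is no depth.
- imaging.calibration(name): a dict with "fx", "fy", "cx", "cy" (pixels), "cam_to_world" (4x4, takes a point from camera to world coordinates). Camera axes: x right, y up, looking along -z (the intrinsics and any distortion apply to the point x, -y, -z); pixel columns grow to the right and rows downward; lengths in mm; the calibration is good to about 2 mm. A picture is of the moment at which its call begins: read the wrist's pose just before it. calibration takes no time and is no camera call; for the wrist camera it gives the pose at the moment of the call.
- r.sign_off(): hands the job in; it is judged then, once.
Trained networks look in the newest picture that a camera, given by its name, has taken for a name from the list of things; names that differ only in an ending like _2 or _b are one class to them, and where a whole thing is asked for, a point or a joint stands for the part that bears it (a point fixed in the world has none). Each returns a list of dicts, best first, with "conf" (0 to 1); they miss things now and then, are a little off and sometimes report something else, mostly with a low value. They report only what shows in the picture. A call takes as long as a camera call. They do not tell look-alikes from the thing itself.
- imaging.recognise(camera, name): "extent" ([left, top, width, height] in pixels, round what is visible of it).
- imaging.mark_of(camera, name): "xy" ([column, row] in pixels: a listed point, or the origin of a listed thing).
The state is a dict: "clock": time; "qpos": joint angles; "qvel": joint speeds; "joint_efforts": joint torques, N m; "eef_pos": TCP position; "tcp_rot": TCP orientation; "contact_force": force on the tool from outside, world axes, zero at the start; "wrist_torque": the same for the moment, N m; "opening": opening from 0.0 (shut) to 1.0 (fully open); "grasp_force": force on a finger pad.
Only numpy, scipy, OpenCV 4.12 (cv2) and the standard library are available. Lean on these libraries where they do the work, as an engineer would, in place of code of your own. Each camera call takes 0.05 s, during which the arm holds its last target. There are 200 camera calls.

### The job

Change the bench over from the bottle nest to the stop bar: pull the rectangular white nest straight up out of its sprung socket in the steel bed and stand it upright on its metal spigot in the free part of the tray, set down, not dropped. Then lay the steel stop bar flat on the bed over the empty socket, roughly centred along it, with its long edge flush against the raised ledge all the way, and let go. Leave the round nest and the bottles where they are and do not bump the capping stand.

Things in the scene. Friction and masses are not known exactly. Their poses are not given: they have to be found in the camera images.
- bed: fixed steel block 120 (x) x 190 (y) x 45 mm high on the table. Origin: centre of underside; x from the plain near edge to the far edge with the ledge, y along, z up; yaw within 0.4 rad. Ledge: 12 mm wide, 14 mm above the bed's top, along the whole +x edge. Socket: see point. The knob of the detent slide sticks out 23 mm from the near (-x) face, 28 mm above the table
- detent (a joint): the sprung detent slide that holds the nest, m: 0 = sprung fully in, up to 0.008 as the spigot pushes it back; 1200 N/m, 8 N preload. Leave it alone: a straight upward pull on the nest of about 10 to 20 N overcomes it within the first 15 mm; the spigot is clear of the socket after 34 mm
- socket (a point): centre of the socket's mouth on the bed's top (45 mm above the table), at x = +5 mm, y = 0 of the bed; axes as the bed's. The hole is 34 (x) x 46 (y) mm, 36 mm deep
- ledge (a point): middle of the foot of the ledge's inner face (the face that looks to the bed's -x), on the bed's top; axes as the bed's. The inner face lies in the plane x = 0 of this point and rises 14 mm
- nest: rectangular nest: white plastic block 44 (x) x 72 (y) x 46 mm high with a pocket 30 x 62 x 28 mm deep in its top, on an aluminium spigot 32 x 44 x 34 mm long. Loose, 0.17 to 0.35 kg, 80 mm tall in all. Origin: centre of the spigot's underside; z up. Starts home in the socket: white block on the bed's top, axes as the bed's. Grip from above across the 44 mm
- tray: fixed open grey plastic tray, 140 (x) x 210 (y) x 35 mm high outside, walls and floor 5 mm. Origin: centre of its underside; z up; turned up to 0.35 rad either way. The round nest stands in its +y half; the -y half is free
- round_nest: round bottle nest: white plastic cup 60 mm in diameter, 46 mm high, on the same 34 mm spigot, standing in the tray's +y half; loose, 80 mm tall; stays where it is. Origin: centre of the spigot's underside
- bar: steel stop bar: base 40 (x) x 160 (y) x 8 mm with an upright rib as handle along its middle, 14 (x) x 60 (y) mm, top 54 mm above the underside. Loose, 0.4 to 0.65 kg. Origin: centre of underside; z up; the two long straight edges, at x = -20 and +20 mm, are alike. Starts flat on the table in front of the robot
- capper: fixed hand capping stand between bed and tray: black base 110 (x) x 100 (y) x 12 mm, black column 24 x 26 mm at x = +35 mm up to 262 mm, silver head of 36 mm diameter at x = -20 mm from 155 to 235 mm high, green-handled plunger on it up to 312 mm. Origin: centre of underside. Go round it on the robot's side
- bottle1: perfume bottle of yellow glass, 28 (x) x 60 (y) x 76 mm tall with a silver pump of 16 mm diameter up to 100 mm; loose; stays upright where it stands. Origin: centre of its underside; z up. It stands behind the bed's ledge (about 105 mm along the bed's +x)
- bottle2: perfume bottle of yellow glass, 28 (x) x 60 (y) x 76 mm tall with a silver pump of 16 mm diameter up to 100 mm; loose; stays upright where it stands. Origin: centre of its underside; z up. It stands behind the tray (about 115 mm along the tray's +x)
- bottle3: perfume bottle of yellow glass, 28 (x) x 60 (y) x 76 mm tall with a silver pump of 16 mm diameter up to 100 mm; loose; stays upright where it stands. Origin: centre of its underside; z up. It stands between the stop bar and the capping stand
Things that resemble listed ones, but are neither listed nor needed, are in the scene too. Of the things that look like the bar, the smaller one is meant. Leave any orange look-alike of the nest alone.

How it is judged:
By the outcome, as a careful person would: the job done as asked, in the order asked, and still so for the second after the job is handed in, with the robot touching nothing.
It also fails if it takes over 72 s, if anything falls off the work surface, if the arm or the gripper's body presses on something with over 40 N, if the wrist force passes 120 N, or if a joint passes its speed limit or range.

## Working session

There is one attempt and no reset: what is moved stays moved. The work goes in short steps, Python scripts to look and compute and a tool call to move; the robot and the scene stay as the last step left them, time stands still between calls to the robot, and variables do not carry over. Pictures are saved under pics/ and viewed, at most 10 in all, crops included, and the job is handed in when it is done.

Besides the shell and the picture viewer there is one more tool, called after ">>>" by a JSON object that holds its "name" and its "arguments". step_arm: Moves the arm, as the interface text tells. Its arguments: {"type":"object","properties":{"moves":{"type":"array"},"squeeze":{"type":"number"}},"required":["moves"]}

```bash
mkdir -p pics; cat > look.py <<'E'
from rig import telemetry, imaging, r
import cv2, numpy as np
s=telemetry.sense(); print(s['clock'],s['eef_pos'],s['tcp_rot'],s['opening'],s['contact_force'])
ims=[]
for c in ['scene','side']:
    im=imaging.grab_frame(c); cv2.imwrite(f'pics/{c}_raw.png',im[:,:,::-1]); 
    k=imaging.calibration(c); print(c,{a:(np.round(b,4).tolist()) for a,b in k.items()})
    cv2.imwrite(f'pics/{c}0.png',cv2.resize(im[:,:,::-1],(800,600),interpolation=cv2.INTER_CUBIC))
    for n in ['socket','ledge','nest','tray','round_nest','bar','capper','bed','bottle1']:
        print(c,n,[(np.round(d['xy']).tolist(),round(d['conf'],2)) for d in imaging.mark_of(c,n)][:4],[(np.round(d['extent']).tolist(),round(d['conf'],2)) for d in imaging.recognise(c,n)][:3] if n in('nest','bar','tray') else '')
E
python3 look.py
```

```text
0.0 [ 152.57869905 -605.59552696  230.54395169] [-3.14015304e+00  4.87017139e-06  2.46801017e-01] 1.000418894236855 [ 0.2669552  -0.03024971 -0.29682747]
scene {'fx': 408.8187, 'fy': 408.8187, 'cx': 254.6722, 'cy': 193.2396, 'cam_to_world': [[0.5025, -0.6325, 0.5895, 1117.9443], [0.8646, 0.3624, -0.3481, -323.8809], [0.0065, 0.6845, 0.729, 831.5729], [0.0, 0.0, 0.0, 1.0]]}
scene socket [([147.0, 260.0], 0.96)] 
scene ledge [([152.0, 275.0], 0.63)] 
scene nest [([206.0, 314.0], 0.95), ([148.0, 270.0], 0.73)] [([185.0, 277.0, 42.0, 46.0], 0.67), ([128.0, 240.0, 39.0, 30.0], 0.58)]
scene tray [([337.0, 196.0], 0.73)] []
scene round_nest [([351.0, 190.0], 0.76)] 
scene bar [([132.0, 198.0], 0.82), ([244.0, 202.0], 0.77)] [([214.0, 186.0, 59.0, 21.0], 0.59), ([122.0, 166.0, 25.0, 67.0], 0.58)]
scene capper [([284.0, 268.0], 0.71)] 
scene bed [([151.0, 270.0], 0.64)] 
scene bottle1 [([246.0, 234.0], 0.94), ([146.0, 308.0], 0.7), ([361.0, 236.0], 0.59)] 
side {'fx': 356.5952, 'fy': 356.5952, 'cx': 256.5229, 'cy': 192.5821, 'cam_to_world': [[-0.7732, 0.4374, -0.4591, 16.5332], [-0.634, -0.5164, 0.5757, 656.3347], [0.0148, 0.7362, 0.6766, 795.3142], [0.0, 0.0, 0.0, 1.0]]}
side socket [([303.0, 151.0], 0.91), ([292.0, 145.0], 0.49)] 
side ledge [([291.0, 144.0], 0.85), ([217.0, 186.0], 0.64)] 
side nest [([257.0, 149.0], 0.75), ([302.0, 153.0], 0.64), ([303.0, 156.0], 0.54)] [([249.0, 129.0, 16.0, 27.0], 0.56), ([291.0, 135.0, 26.0, 22.0], 0.55)]
side tray [([187.0, 243.0], 0.66)] [([144.0, 204.0, 84.0, 79.0], 0.89)]
side round_nest [([174.0, 254.0], 0.79)] 
side bar [([274.0, 218.0], 0.85), ([358.0, 196.0], 0.85)] [([327.0, 172.0, 41.0, 31.0], 0.94), ([248.0, 201.0, 52.0, 31.0], 0.81), ([272.0, 135.0, 60.0, 45.0], 0.38)]
side capper [([216.0, 187.0], 0.7)] 
side bed [([301.0, 164.0], 0.59), ([294.0, 145.0], 0.42)] 
side bottle1 [([170.0, 215.0], 0.96), ([258.0, 193.0], 0.88), ([288.0, 144.0], 0.66)]
```

View pics/scene0.png

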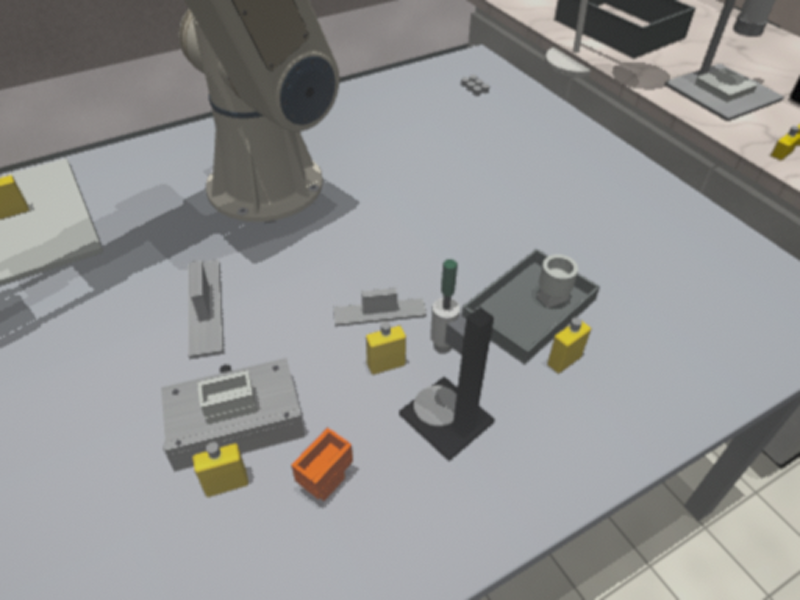

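View pics/side0.png

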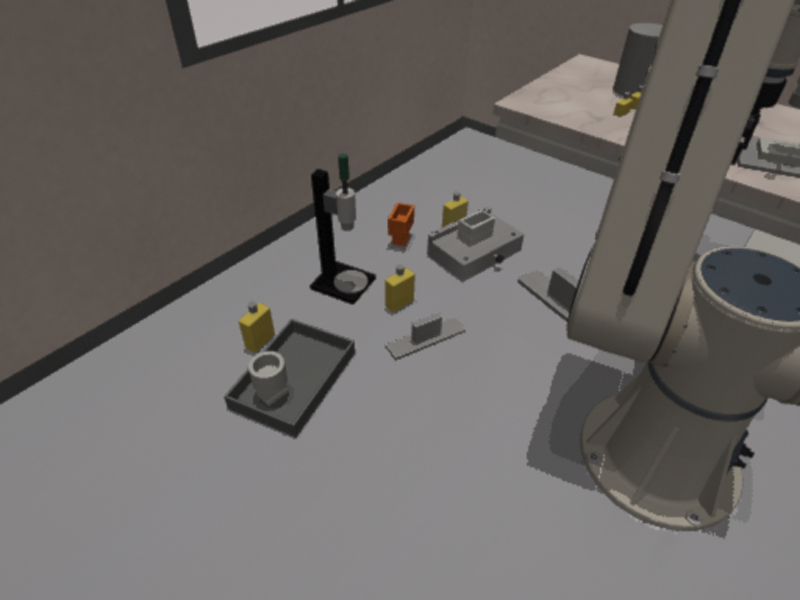

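The scene view shows the bed with the white nest at left (~(230,395) in the enlarged picture) and the orange decoy at (322,462). There are two bars, at (205,305) and (380,302), the capper at (450,400) and the tray at (530,300) with the round nest in its far right part. The side view agrees with this. Next I'll get coarse positions and bar sizes.

```bash
cat > h.py <<'E'
import numpy as np, cv2
def unproj(k,px,z):
    M=np.array(k['cam_to_world']); out=[]
    for u,v in np.atleast_2d(px):
        d=M[:3,:3]@np.array([(u-k['cx'])/k['fx'],-(v-k['cy'])/k['fy'],-1]); o=M[:3,3]
        out.append(o+d*(z-o[2])/d[2])
    return np.array(out)
def proj(k,P):
    M=np.linalg.inv(np.array(k['cam_to_world'])); p=np.atleast_2d(P)@M[:3,:3].T+M[:3,3]
    return np.c_[k['cx']+k['fx']*p[:,0]/-p[:,2],k['cy']+k['fy']*p[:,1]/p[:,2]]
def box(x,y,yaw,pts):
    c,s=np.cos(yaw),np.sin(yaw); p=np.array(pts,float)
    return np.c_[x+c*p[:,0]-s*p[:,1],y+s*p[:,0]+c*p[:,1],p[:,2]]
E
cat > a.py <<'E'
from rig import imaging
from h import *
S=imaging.calibration('scene');D=imaging.calibration('side');f=.64
sc=lambda L:np.array(L)*f
print('barL',unproj(S,sc([[189,263],[218,262],[223,352],[190,356]]),4).round())
print('barR',unproj(S,sc([[333,309],[424,300],[426,318],[336,324]]),4).round())
print('bed',unproj(S,sc([[163,387],[288,362],[300,409],[172,447]]),45).round())
print('nesttop',unproj(S,sc([[198,382],[247,374],[252,395],[204,407]]),91).round())
print('tray',unproj(S,sc([[538,252],[597,290],[526,358],[462,313]]),35).round())
print('rn',unproj(S,sc([[559,266]]),85).round())
print('cap',unproj(S,sc([[445,376],[493,418],[450,457],[401,411]]),12).round())
for n,p,q in [('socket',(147,260),(303,151)),('bar?',(244,202),(274,218)),('bar?',(132,198),(358,196)),('tray',(337,196),(187,243)),('capper',(284,268),(216,187)),('rn',(351,190),(174,254)),('b3',(246,234),(258,193)),('b2',(361,236),(170,215)),('b1',(146,308),(288,144))]:
    z=45 if n=='socket' else 0
    print(n,unproj(S,[p],z).round(),unproj(D,[q],z).round())
for c in ['wrist']:
    im=imaging.grab_frame(c); cv2.imwrite('pics/w0.png',im[:,:,::-1]); print(imaging.calibration(c))
E
python3 a.py
```

```text
barL [[ 167. -219.    4.]
 [ 191. -171.    4.]
 [ 403. -236.    4.]
 [ 384. -286.    4.]]
barR [[407. -36.   4.]
 [468. 114.   4.]
 [506.  94.   4.]
 [441. -47.   4.]]
bed [[ 458. -341.   45.]
 [ 508. -160.   45.]
 [ 596. -180.   45.]
 [ 565. -359.   45.]]
nesttop [[ 513. -295.   91.]
 [ 534. -230.   91.]
 [ 572. -237.   91.]
 [ 558. -301.   91.]]
tray [[493. 345.  35.]
 [622. 372.  35.]
 [680. 171.  35.]
 [550. 137.  35.]]
rn [[578. 312.  85.]]
cap [[632.  51.  12.]
 [734.  71.  12.]
 [756. -21.  12.]
 [654. -43.  12.]]
socket [[ 540. -267.   45.]] [[ 538. -259.   45.]]
bar? [[459.  31.   0.]] [[442.  34.  -0.]]
bar? [[ 293. -229.   -0.]] [[ 292. -223.    0.]]
tray [[568. 266.   0.]] [[573. 272.   0.]]
capper [[692.  11.   0.]] [[677.  46.   0.]]
rn [[570. 315.   0.]] [[571. 321.   0.]]
b3 [[558. -18.   0.]] [[551. -22.   0.]]
b2 [[709. 233.   0.]] [[694. 230.   0.]]
b1 [[ 626. -309.    0.]] [[ 640. -315.    0.]]
{'fx': 270.3111408208577, 'fy': 270.3111408208577, 'cx': 258.6393123669106, 'cy': 191.25900621983615, 'cam_to_world': array([[ 2.44693614e-01,  9.27569592e-01,  2.82382164e-01,
         2.25846811e+02],
       [-9.69600020e-01,  2.33811542e-01,  7.21662281e-02,
        -5.87938653e+02],
       [ 9.14989434e-04, -2.91456367e-01,  9.56583686e-01,
         3.74087032e+02],
       [ 0.00000000e+00,  0.00000000e+00,  0.00000000e+00,
         1.00000000e+00]])}
```

View pics/w0.png

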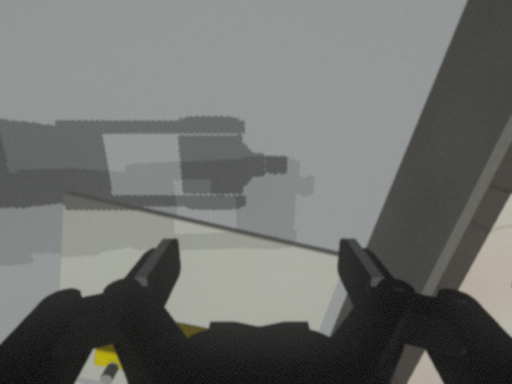

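The measured lengths settle which bar to use: barR at (455,31) is about 160 mm and barL is over 220 mm, so barR is the stop bar. The wrist view only shows table and shadow. I'll move to view the nest from above.

```bash
cat > plan.py <<'E'
# usage: plan.py x y z yaw [more waypoints x y z yaw ...] : prints rows units from the current pose
import sys; from rig import telemetry; from h import *
from scipy.spatial.transform import Rotation as R
s=telemetry.sense(); p=np.array(s['eef_pos']); q=R.from_euler('xyz',s['tcp_rot'])
print('at',p.round(1),np.round(s['tcp_rot'],4),'t',round(s['clock'],1),'F',np.round(s['contact_force'],1),'open',round(s['opening'],3),'q6',round(s['qpos'][5],2))
for w in np.array(sys.argv[1:],float).reshape(-1,4):
    t=R.from_euler('xyz',[np.pi,0,w[3]]); sh=q.inv().apply(w[:3]-p)/200; rv=(q.inv()*t).as_rotvec()/np.deg2rad(45)
    print('turn',rv.round(4),'shift',sh.round(4))
E
cat plan.py >/dev/null
```

>>> {"name": "step_arm", "arguments": {"moves": [[[0,0,-0.67],[1,-0.43,-0.05],1],[[0,0,-0.67],[1,-0.43,-0.05],1],[[0,0,-0.67],[1,-0.43,-0.05],1],[[0,0,-0.67],[1,-0.43,-0.05],1],[[0,0,-0.67],[1,-0.43,-0.05],1]]}}

```text
clock: 1.85
eef_pos: [328.6, -471.3, 241.7]
tcp_rot: [3.141, -0.001, 0.778]
contact_force: [0.8, -1.0, 0.5]
opening: 0.998
grasp_force: 0.0
```

```bash
python3 plan.py 511 -337 250 1.30
```

```text
at [ 328.6 -471.3  241.7] [ 3.141e+00 -1.100e-03  7.782e-01] t 1.9 F [ 0.8 -1.   0.5] open 0.998 q6 -0.17
turn [ 0.0011 -0.0011 -0.6644] shift [ 1.121   0.1622 -0.0402]
```

>>> {"name": "step_arm", "arguments": {"moves": [[[0,0,-0.664],[1,0.16,-0.04],1],[[0,0,-0.664],[1,0.16,-0.04],1],[[0,0,-0.664],[1,0.16,-0.04],1],[[0,0,-0.664],[1,0.16,-0.04],1],[[0,0,-0.664],[1,0.16,-0.04],1],[[0,0,-0.664],[1,0.16,-0.04],1]]}}

```text
clock: 2.45
eef_pos: [492.0, -356.1, 249.1]
tcp_rot: [-3.141, 0.0, 1.297]
contact_force: [-0.4, -0.3, 0.3]
opening: 1.004
grasp_force: 0.0
```

```bash
cat > w.py <<'E'
import sys; from rig import telemetry,imaging; from h import *; import pickle
s=telemetry.sense(); k=imaging.calibration('wrist'); im=imaging.grab_frame('wrist'); n=sys.argv[1]
pickle.dump((k,im,s),open(n+'.pkl','wb')); cv2.imwrite(f'pics/{n}.png',cv2.resize(im[:,:,::-1],(800,600),interpolation=cv2.INTER_CUBIC)); print(s['clock'],s['eef_pos'])
for t in sys.argv[2:]: print(t,[(np.round(d['xy'],1).tolist(),round(d['conf'],2)) for d in imaging.mark_of('wrist',t)])
E
python3 w.py w1 socket ledge nest
```

```text
2.45 [ 491.96825407 -356.14263019  249.14238416]
socket []
ledge [([312.6, 81.9], 0.78)]
nest [([275.5, 88.4], 0.73)]
```

View pics/w1.png

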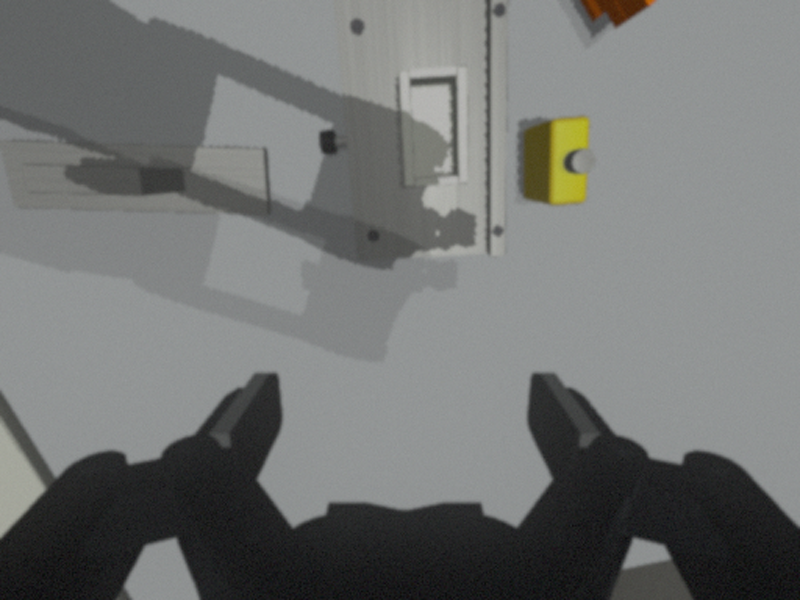

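The wrist view shows the nest rim at about (400–468, 67–186) and the ledge as a strip at x≈488–506. Bottle1 is at (565,160) and the detent knob at (330,142).

```bash
cat > b.py <<'E'
import pickle; from h import *
k,im,s=pickle.load(open('w1.pkl','rb')); f=.64
n=unproj(k,np.array([[400,73],[466,67],[468,181],[404,187]])*f,91); print(n.round(1),n.mean(0).round(1))
for a,b in [(0,3),(1,2)]: d=n[a]-n[b]; print('yaw',np.arctan2(-d[0],d[1]),np.linalg.norm(d))
for a,b in [(0,1),(3,2)]: d=n[b]-n[a]; print('yawx',np.arctan2(d[1],d[0]),np.linalg.norm(d))
l=unproj(k,np.array([[508,0],[504,254],[487,0],[490,254]])*f,59); print(l.round(1))
for a,b in [(0,1),(2,3)]: d=l[a]-l[b]; print('ledge yaw',np.arctan2(-d[0],d[1]))
e=unproj(k,np.array([[345,0],[358,250]])*f,45);d=e[0]-e[1]; print('near',e.round(1),np.arctan2(-d[0],d[1]))
E
python3 b.py; python3 plan.py 497 -336 270 1.30
```

```text
[[ 526.7 -226.9   91. ]
 [ 568.2 -235.    91. ]
 [ 553.5 -303.6   91. ]
 [ 510.1 -295.6   91. ]] [ 539.6 -265.3   91. ]
yaw -0.23756962982775495 70.66833326498201
yaw -0.2113781136191491 70.21748442399368
yawx -0.19216973766231019 42.260172257348266
yawx -0.1833078432844076 44.12045648501468
[[ 610.8 -197.8   59. ]
 [ 572.7 -368.2   59. ]
 [ 597.1 -193.9   59. ]
 [ 561.9 -365.1   59. ]]
ledge yaw -0.22017627343240098
ledge yaw -0.20272848275469402
near [[ 504.1 -163.    45. ]
 [ 459.2 -335.6   45. ]] -0.2541952266610762
at [ 490.  -357.9  249.2] [-3.1412e+00  1.0000e-04  1.2925e+00] t 2.6 F [ 0.1 -0.6 -0.9] open 0.999 q6 -0.35
turn [-0.0005  0.0002 -0.0095] shift [ 0.1151  0.0036 -0.104 ]
```

```bash
python3 plan.py 539.6 -265.3 150 1.356
```

```text
at [ 490.  -357.9  249.2] [-3.1412e+00  1.0000e-04  1.2925e+00] t 2.6 F [ 0.1 -0.6 -0.9] open 0.999 q6 -0.35
turn [-0.0006  0.0002 -0.0808] shift [0.5136 0.1116 0.4959]
```

>>> {"name": "step_arm", "arguments": {"moves": [[[0,0,-0.08],[0.5,0.11,0.2],1],[[0,0,-0.08],[0.514,0.11,0.4],1],[[0,0,-0.08],[0.514,0.11,0.496],1],[[0,0,-0.08],[0.514,0.11,0.496],1],[[0,0,-0.08],[0.514,0.11,0.496],1],[[0,0,-0.08],[0.514,0.11,0.496],1]]}}

```text
clock: 3.25
eef_pos: [540.7, -266.0, 151.7]
tcp_rot: [3.139, 0.001, 1.356]
contact_force: [0.9, -0.2, 0.3]
opening: 1.002
grasp_force: 0.0
```

```bash
python3 w.py w2 nest ledge; python3 plan.py
```

```text
3.25 [ 540.67779747 -265.96591001  151.743568  ]
nest [([392.7, 69.0], 0.92), ([255.0, 179.2], 0.88)]
ledge [([299.5, 188.3], 0.79)]
at [ 540.8 -265.7  151.9] [3.1388e+00 8.0000e-04 1.3558e+00] t 3.4 F [0.4 0.  0. ] open 0.998 q6 -0.24
```

View pics/w2.png

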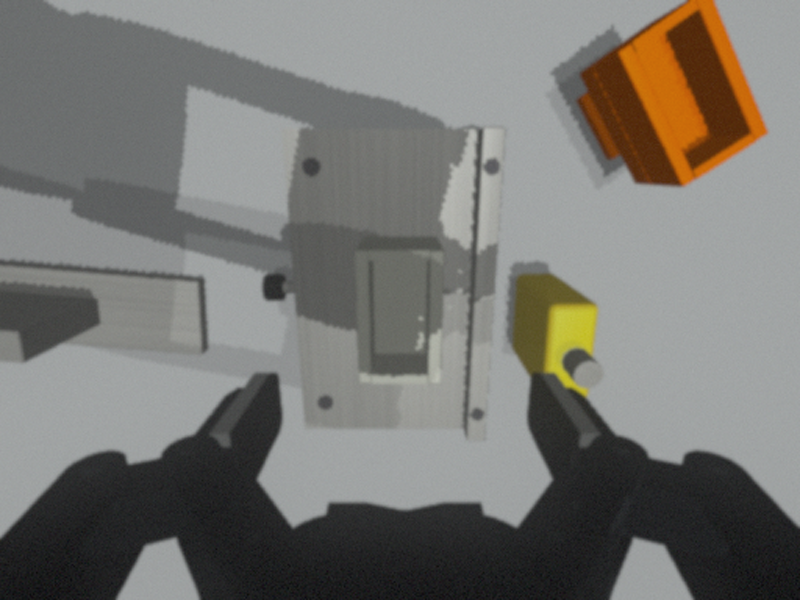

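```bash
cat > b2.py <<'E'
import pickle; from h import *
from scipy.optimize import least_squares
k,im,s=pickle.load(open('w2.pkl','rb')); f=.64
n=unproj(k,np.array([[357,250],[442,248],[440,383],[360,383]])*f,91); print(n.round(1),n.mean(0).round(1))
l=unproj(k,np.array([[506,127],[486,440],[480,130],[465,432]])*f,59); print(l.round(1))
for a,b in [(0,1),(2,3)]: d=l[a]-l[b]; print('ledge yaw',np.arctan2(-d[0],d[1]),np.linalg.norm(d))
e=unproj(k,np.array([[299,127],[304,428]])*f,45);d=e[0]-e[1]; print('near',e.round(1),np.arctan2(-d[0],d[1]),np.linalg.norm(d))
# joint fit of bed pose, all points
M=np.array([[60,95,59],[60,-95,59],[48,95,59],[48,-95,59],[-60,95,45],[-60,-95,45],[-17,36,91],[27,36,91],[27,-36,91],[-17,-36,91]],float)
px=np.array([[506,127],[486,440],[480,130],[465,432],[299,127],[304,428],[357,250],[442,248],[440,383],[360,383]])*f
r=least_squares(lambda p:(proj(k,box(*p,M))-px).ravel(),[535,-265,-.21],loss='soft_l1')
print(r.x, (proj(k,box(*r.x,M))-px).round(1).tolist()); print('nest',box(*r.x,[[5,0,91]]))
E
python3 b2.py
```

```text
[[ 527.5 -225.1   91. ]
 [ 568.1 -232.9   91. ]
 [ 553.3 -304.6   91. ]
 [ 511.4 -295.4   91. ]] [ 540.1 -264.5   91. ]
[[ 614.1 -184.1   59. ]
 [ 574.2 -369.    59. ]
 [ 600.6 -182.6   59. ]
 [ 561.8 -360.2   59. ]]
ledge yaw -0.21244383529348843 189.245000049606
ledge yaw -0.21508988955851446 181.74202467741188
near [[ 506.3 -159.3   45. ]
 [ 455.5 -343.4   45. ]] -0.26947545611386003 190.98200795754366
[ 5.35104182e+02 -2.63517528e+02 -2.18547707e-01] [[0.2, -0.4], [-1.0, 0.4], [2.1, -2.4], [0.6, 5.5], [-10.8, 0.5], [0.4, -0.2], [-1.6, -0.2], [1.9, 1.3], [0.4, -0.1], [-0.9, -0.2]]
nest [[ 539.98524836 -264.6015883    91.        ]]
```

>>> {"name": "step_arm", "arguments": {"moves": [[[0,0,0],[0.005,-0.005,0.2],1],[[0,0,0],[0.005,-0.005,0.34],1],[[0,0,0],[0.005,-0.005,0.43],1],[[0,0,0],[0.005,-0.005,0.43],1],[[0,0,0],[0.005,-0.005,0.43],1]], "squeeze": 90}}

```text
clock: 3.9
eef_pos: [540.0, -263.7, 65.1]
tcp_rot: [3.141, 0.0, 1.357]
contact_force: [0.3, -0.1, 0.1]
opening: 0.999
grasp_force: 0.0
```

>>> {"name": "step_arm", "arguments": {"moves": [[[0,0,0],[0,0,0],0],[[0,0,0],[0,0,0],-1],[[0,0,0],[0,0,0],-1],[[0,0,0],[0,0,0],-1],[[0,0,0],[0,0,0],-1],[[0,0,0],[0,0,0],-1],[[0,0,0],[0,0,0],-1],[[0,0,0],[0,0,0],-1]]}}

```text
clock: 4.7
eef_pos: [539.8, -263.2, 65.4]
tcp_rot: [3.141, 0.0, 1.357]
contact_force: [-3.1, 1.0, 9.7]
opening: 0.5
grasp_force: 92.6
```

>>> {"name": "step_arm", "arguments": {"moves": [[[0,0,0],[0,0,-0.025],-1],[[0,0,0],[0,0,-0.05],-1],[[0,0,0],[0,0,-0.075],-1],[[0,0,0],[0,0,-0.1],-1],[[0,0,0],[0,0,-0.15],-1],[[0,0,0],[0,0,-0.2],-1],[[0,0,0],[0,0,-0.25],-1],[[0,0,0],[0,0,-0.25],-1]]}}

```text
clock: 5.5
eef_pos: [540.5, -263.5, 116.3]
tcp_rot: [3.139, 0.001, 1.357]
contact_force: [-0.0, -0.1, -2.4]
opening: 0.495
grasp_force: 95.8
```

```bash
python3 w.py w3 nest; python3 plan.py
```

```text
5.5 [ 540.50740625 -263.48121806  116.25872108]
nest [([411.9, 67.5], 0.97), ([257.7, 210.8], 0.62), ([353.4, 211.6], 0.58), ([307.8, 204.0], 0.2)]
at [ 539.6 -263.1  114.6] [3.1409e+00 2.0000e-04 1.3574e+00] t 5.6 F [-0.5  0.  -3.9] open 0.5 q6 -0.24
```

View pics/w3.png

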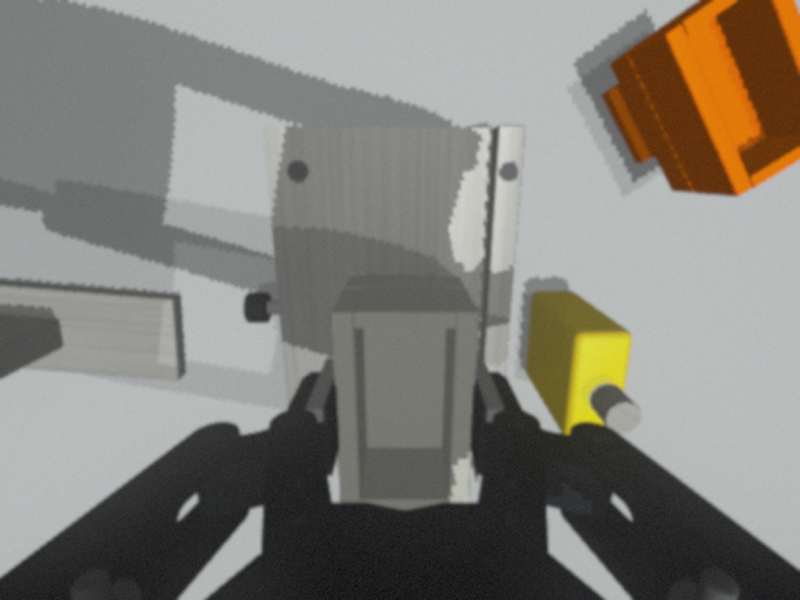

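The nest is out and held square, with the socket side free below it and bottle1 at (585,360) undisturbed. Now I'll lift it and carry it round on the robot's side.

```bash
python3 plan.py 539.6 -263 225 1.357 520 -190 225 1.4 475 -100 225 1.5
```

```text
at [ 539.6 -263.1  114.6] [3.1409e+00 2.0000e-04 1.3574e+00] t 5.6 F [-0.5  0.  -3.9] open 0.5 q6 -0.24
turn [0.0009 0.0003 0.0005] shift [ 1.000e-04  1.000e-04 -5.519e-01]
turn [ 0.0009  0.0003 -0.0543] shift [ 0.3361 -0.173  -0.5521]
turn [ 0.0009  0.0003 -0.1816] shift [ 0.7282 -0.4882 -0.5524]
```

>>> {"name": "step_arm", "arguments": {"moves": [[[0,0,0],[0,0,-0.2],-1],[[0,0,0],[0,0,-0.4],-1],[[0,0,0],[0,0,-0.55],-1],[[0,0,-0.03],[0.2,-0.1,-0.55],-1],[[0,0,-0.06],[0.37,-0.23,-0.55],-1],[[0,0,-0.12],[0.55,-0.36,-0.55],-1],[[0,0,-0.18],[0.73,-0.49,-0.55],-1],[[0,0,-0.18],[0.73,-0.49,-0.55],-1]]}}

```text
clock: 6.4
eef_pos: [471.4, -95.7, 223.3]
tcp_rot: [-3.138, -0.002, 1.503]
contact_force: [0.0, 0.1, -2.7]
opening: 0.495
grasp_force: 95.9
```

```bash
python3 plan.py 455 -20 225 1.6 480 60 225 1.7 
```

```text
at [471.4 -95.7 223.3] [-3.1380e+00 -1.8000e-03  1.5027e+00] t 6.4 F [ 0.   0.1 -2.7] open 0.495 q6 -0.14
turn [-0.0044 -0.0025 -0.1239] shift [ 0.3719 -0.1078 -0.0075]
turn [-0.0043 -0.0028 -0.2512] shift [ 0.7795 -0.0103 -0.0071]
```

>>> {"name": "step_arm", "arguments": {"moves": [[[0,0,-0.06],[0.19,-0.06,0],-1],[[0,0,-0.12],[0.38,-0.1,0],-1],[[0,0,-0.19],[0.58,-0.06,0],-1],[[0,0,-0.25],[0.78,-0.01,0],-1],[[0,0,-0.25],[0.78,-0.01,0],-1]]}}

```text
clock: 6.9
eef_pos: [485.4, 59.8, 224.1]
tcp_rot: [3.14, -0.001, 1.7]
contact_force: [0.7, -0.7, -3.4]
opening: 0.499
grasp_force: 95.8
```

```bash
python3 plan.py 575 145 225 1.82
```

```text
at [485.4  59.8 224.1] [ 3.1402e+00 -1.3000e-03  1.6995e+00] t 6.9 F [ 0.7 -0.7 -3.4] open 0.499 q6 -0.01
turn [ 0.0019 -0.0015 -0.1534] shift [ 0.3648  0.4991 -0.0035]
```

>>> {"name": "step_arm", "arguments": {"moves": [[[0,0,-0.15],[0.2,0.2,0],-1],[[0,0,-0.15],[0.36,0.4,0],-1],[[0,0,-0.15],[0.365,0.5,0],-1],[[0,0,-0.15],[0.365,0.5,0],-1],[[0,0,-0.15],[0.365,0.5,0],-1],[[0,0,-0.15],[0.365,0.5,0],-1]]}}

```text
clock: 7.5
eef_pos: [573.1, 140.0, 223.5]
tcp_rot: [-3.14, 0.0, 1.812]
contact_force: [0.6, -0.4, -2.9]
opening: 0.496
grasp_force: 95.8
```

```bash
python3 w.py w4 tray round_nest; python3 plan.py
```

```text
7.5 [573.05835831 139.99140591 223.47672134]
tray [([283.1, 67.0], 0.85)]
round_nest [([294.8, 22.5], 0.66), ([371.0, 106.8], 0.59)]
at [573.5 140.3 224.2] [-3.1413e+00  1.0000e-04  1.8121e+00] t 7.7 F [-0.2  0.3 -2.9] open 0.494 q6 -0.0
```

View pics/w4.png

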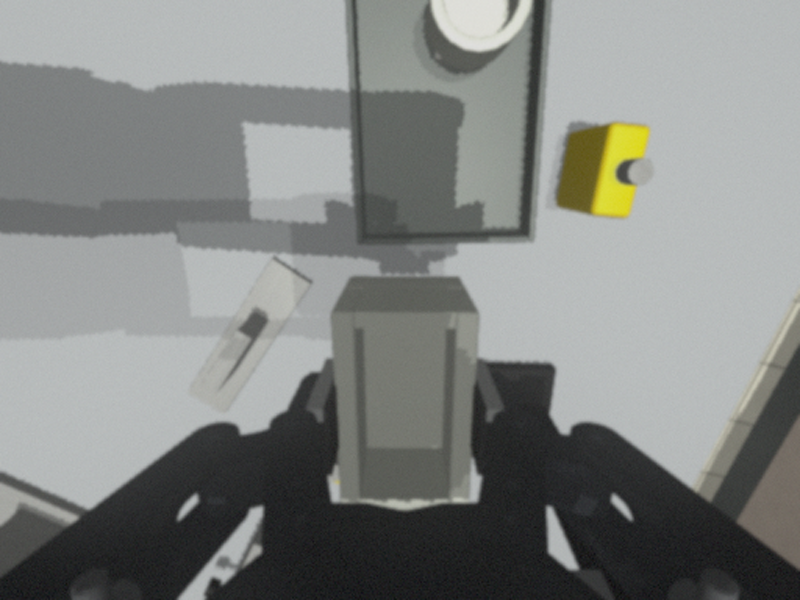

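The tray's near edge runs from (359,243) to (532,240), with the round nest at (480,15) and bottle2 at (610,170). The bar is visible at (190–312, 257–411).

```bash
cat > b4.py <<'E'
import pickle; from h import *
k,im,s=pickle.load(open('w4.pkl','rb')); f=.64
t=unproj(k,np.array([[359,243],[533,240],[549,0],[347,0]])*f,35); print(t.round(1))
yx=np.arctan2(*(t[1]-t[0])[[1,0]]); d=t[2]-t[1]; e=t[3]-t[0]; print(yx,np.arctan2(-d[0],d[1]),np.arctan2(-e[0],e[1]),np.linalg.norm(t[1]-t[0]))
m=(t[0]+t[1])/2; yaw=np.mean([yx,np.arctan2(-d[0],d[1]),np.arctan2(-e[0],e[1])]); u=np.array([-np.sin(yaw),np.cos(yaw)])
print('place',yaw,m[:2]+u*52)
print('round',unproj(k,np.array([[481,5]])*f,80+5))
b=unproj(k,np.array([[276,257],[312,284],[225,411],[190,392]])*f,8); print('bar',b.round(1),b.mean(0)); d=b[1]-b[2];e=b[0]-b[3]; print(np.arctan2(-d[0],d[1]),np.arctan2(-e[0],e[1]),np.linalg.norm(d))
E
python3 b4.py; python3 plan.py 597.9 204 200 1.81
```

```text
[[534.8 149.8  35. ]
 [667.1 184.9  35. ]
 [624.7 341.6  35. ]
 [492.5 309.1  35. ]]
0.259248300210965 0.2644751590606657 0.25950903064301306 136.94227214757376
place 0.26107749663821456 [587.51887706 217.6304324 ]
round [[577.37099207 310.40558092  85.        ]]
bar [[466.1 115.8   8. ]
 [500.5  99.5   8. ]
 [441.3 -46.    8. ]
 [406.5 -33.4   8. ]] [453.58877384  33.97665205   8.        ]
-0.38629421032947153 -0.38013449422556134 156.98095580840032
at [573.5 140.3 224.2] [-3.1413e+00  1.0000e-04  1.8121e+00] t 7.7 F [-0.2  0.3 -2.9] open 0.494 q6 -0.0
turn [-0.0004  0.0001  0.0026] shift [0.2802 0.1947 0.1209]
```

```bash
python3 plan.py 588 215.7 180 1.832 588 215.7 75 1.832
```

```text
at [573.5 140.3 224.2] [-3.1413e+00  1.0000e-04  1.8121e+00] t 7.7 F [-0.2  0.3 -2.9] open 0.494 q6 -0.0
turn [-0.0004  0.0001 -0.0254] shift [0.3488 0.1606 0.2209]
turn [-0.0004  0.0001 -0.0254] shift [0.3489 0.1608 0.7459]
```

>>> {"name": "step_arm", "arguments": {"moves": [[[0,0,-0.025],[0.2,0.1,0.05],-1],[[0,0,-0.025],[0.35,0.16,0.2],-1],[[0,0,-0.025],[0.35,0.16,0.4],-1],[[0,0,-0.025],[0.35,0.16,0.58],-1],[[0,0,-0.025],[0.35,0.16,0.7],-1],[[0,0,-0.025],[0.35,0.16,0.745],-1],[[0,0,-0.025],[0.35,0.16,0.745],-1],[[0,0,-0.025],[0.35,0.16,0.745],-1]]}}

```text
clock: 8.45
eef_pos: [589.3, 216.8, 76.5]
tcp_rot: [3.14, -0.0, 1.832]
contact_force: [-0.3, 0.2, -2.8]
opening: 0.493
grasp_force: 95.8
```

```bash
python3 w.py w5 nest; python3 plan.py 588 215.7 59.5 1.832
```

```text
8.45 [589.31344535 216.76417802  76.48393078]
nest []
at [589.6 217.   77. ] [ 3.1387e+00 -3.0000e-04  1.8323e+00] t 8.6 F [ 0.3 -0.1 -2. ] open 0.496 q6 0.09
turn [ 0.0037 -0.0004  0.0003] shift [-0.004  -0.0097  0.0872]
```

Now lower slowly: 12 mm first, then in 1 mm steps.

>>> {"name": "step_arm", "arguments": {"moves": [[[0,0,0],[0,0,0.03],-1],[[0,0,0],[0,0,0.055],-1],[[0,0,0],[0,0,0.065],-1],[[0,0,0],[0,0,0.07],-1],[[0,0,0],[0,0,0.075],-1],[[0,0,0],[0,0,0.078],-1],[[0,0,0],[0,0,0.078],-1]]}}

```text
clock: 9.25
eef_pos: [588.5, 216.7, 59.6]
tcp_rot: [3.141, -0.0, 1.833]
contact_force: [-0.3, -0.2, -2.6]
opening: 0.495
grasp_force: 96.0
```

>>> {"name": "step_arm", "arguments": {"moves": [[[0,0,0],[0,0,0.003],-1],[[0,0,0],[0,0,0.006],-1]]}}

```text
clock: 9.45
eef_pos: [588.6, 216.8, 59.5]
tcp_rot: [3.141, -0.0, 1.832]
contact_force: [-5.8, -0.8, 15.0]
opening: 0.495
grasp_force: 97.8
```

>>> {"name": "step_arm", "arguments": {"moves": [[[0,0,0],[0,0,-0.001],-1],[[0,0,0],[0,0,-0.002],0.02],[[0,0,0],[0,0,-0.002],0.1],[[0,0,0],[0,0,-0.002],0.2],[[0,0,0],[0,0,-0.002],0.4],[[0,0,0],[0,0,-0.002],0.6],[[0,0,0],[0,0,-0.002],0.6]]}}

```text
clock: 10.15
eef_pos: [588.5, 216.7, 58.6]
tcp_rot: [3.142, -0.0, 1.832]
contact_force: [0.6, 0.7, -0.2]
opening: 0.801
grasp_force: 0.0
```

>>> {"name": "step_arm", "arguments": {"moves": [[[0,0,0],[0,0,-0.1],0.6],[[0,0,0],[0,0,-0.25],0.6],[[0,0,0],[0,0,-0.45],0.6],[[0,0,0],[0,0,-0.7],0.6],[[0,0,0],[0,0,-0.8],0.6],[[0,0,0],[0,0,-0.8],0.6]]}}

```text
clock: 10.75
eef_pos: [590.5, 217.4, 222.8]
tcp_rot: [3.135, -0.001, 1.833]
contact_force: [-0.6, -1.1, 0.1]
opening: 0.801
grasp_force: 0.0
```

```bash
python3 w.py w6 nest; python3 plan.py 520 110 222 1.5 470 60 222 1.2
```

```text
10.75 [590.4792384  217.41931761 222.84794388]
nest [([255.8, 168.1], 0.76), ([253.7, 127.4], 0.75)]
at [588.3 216.6 218.6] [ 3.1412 -0.      1.8325] t 10.8 F [-0.7  0.4 -0.7] open 0.798 q6 0.09
turn [ 4.000e-04 -1.000e-04  4.234e-01] shift [-0.4265 -0.4677 -0.017 ]
turn [ 4.000e-04 -2.000e-04  8.053e-01] shift [-0.6033 -0.7739 -0.0172]
```

View pics/w6.png

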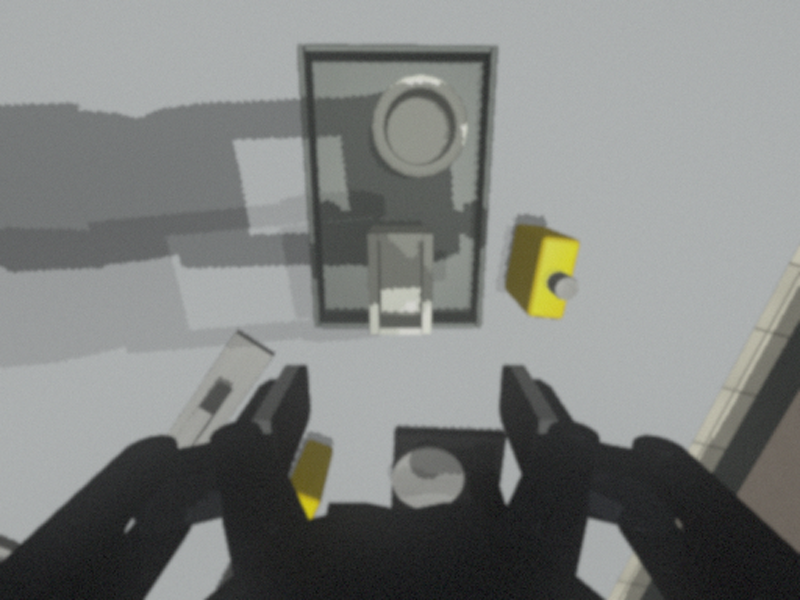

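The nest stands upright in the tray at (400,283), and the round nest at (420,125) and bottle2 are untouched. Now to the bar.

>>> {"name": "step_arm", "arguments": {"moves": [[[0,0,0.1],[-0.2,-0.2,0],0.6],[[0,0,0.25],[-0.4,-0.4,0],0.6],[[0,0,0.4],[-0.5,-0.6,0],0.4],[[0,0,0.6],[-0.6,-0.77,0],0.2],[[0,0,0.8],[-0.6,-0.77,0],0.2],[[0,0,0.8],[-0.6,-0.77,0],0.2],[[0,0,0.8],[-0.6,-0.77,0],0.2]]}}

```text
clock: 11.55
eef_pos: [470.7, 61.1, 217.8]
tcp_rot: [-3.14, 0.0, 1.208]
contact_force: [0.3, 0.5, -0.4]
opening: 0.601
grasp_force: 0.0
```

```bash
python3 w.py w7 bar; python3 plan.py 453.6 34 150 1.188; cat > fit.py <<'E'
import sys,pickle; from h import *
k,im,s=pickle.load(open(sys.argv[1]+'.pkl','rb'))
x,y,a=map(float,sys.argv[2:5])
B=[[-20,-80,8],[20,-80,8],[20,80,8],[-20,80,8]];Rb=[[-7,-30,54],[7,-30,54],[7,30,54],[-7,30,54]]
print(proj(k,box(x,y,a,B)).round(),proj(k,box(x,y,a,Rb)).round())
E
python3 fit.py w7 453.6 34 -.383
```

```text
11.55 [470.662289    61.05895145 217.83207093]
bar [([252.4, 188.9], 0.74)]
at [471.1  61.4 218.1] [-3.1408e+00  3.0000e-04  1.2083e+00] t 11.7 F [ 0.7 -0.5  0.4] open 0.601 q6 0.49
turn [-0.001   0.0004  0.0258] shift [-0.159  -0.0328  0.3405]
[[239. 243.]
 [266. 243.]
 [270. 130.]
 [238. 130.]] [[246. 224.]
 [258. 224.]
 [259. 177.]
 [247. 177.]]
```

>>> {"name": "step_arm", "arguments": {"moves": [[[0,0,0.026],[-0.159,-0.033,0.2],0.2],[[0,0,0.026],[-0.159,-0.033,0.4],0.2],[[0,0,0.026],[-0.159,-0.033,0.5],0.2],[[0,0,0.026],[-0.159,-0.033,0.55],0.2],[[0,0,0.026],[-0.159,-0.033,0.55],0.2],[[0,0,0.026],[-0.159,-0.033,0.55],0.2]]}}

```text
clock: 12.25
eef_pos: [454.0, 34.0, 109.2]
tcp_rot: [3.141, -0.0, 1.185]
contact_force: [0.8, -0.1, 0.3]
opening: 0.6
grasp_force: 0.0
```

```bash
python3 w.py w8 bar; python3 plan.py 453.6 34 20 1.188; python3 fit.py w8 453.6 34 -.383; python3 - <<'E'
import pickle; from h import *
k,im,s=pickle.load(open('w8.pkl','rb')); im=cv2.resize(im[:,:,::-1],(800,600),interpolation=cv2.INTER_CUBIC)
B=[[-20,-80,8],[20,-80,8],[20,80,8],[-20,80,8]];Rb=[[-7,-30,54],[7,-30,54],[7,30,54],[-7,30,54]]
for P,c in ((B,(0,0,255)),(Rb,(0,255,0))):
    cv2.polylines(im,[(proj(k,box(453.6,34,-.383,P))/.64).round().astype(int)],True,c,1)
cv2.imwrite('pics/w8o.png',im)
E
```

```text
12.25 [454.02866676  33.97123498 109.24972828]
bar [([254.5, 195.4], 0.71)]
at [454.3  33.9 109.8] [ 3.1398e+00 -9.0000e-04  1.1846e+00] t 12.3 F [-0.3  0.   0.6] open 0.599 q6 0.46
turn [ 0.0023 -0.0012 -0.0043] shift [-0.0012 -0.0041  0.4488]
[[238. 266.]
 [277. 266.]
 [280. 102.]
 [233. 102.]] [[248. 243.]
 [265. 243.]
 [266. 171.]
 [247. 171.]]
```

View pics/w8o.png

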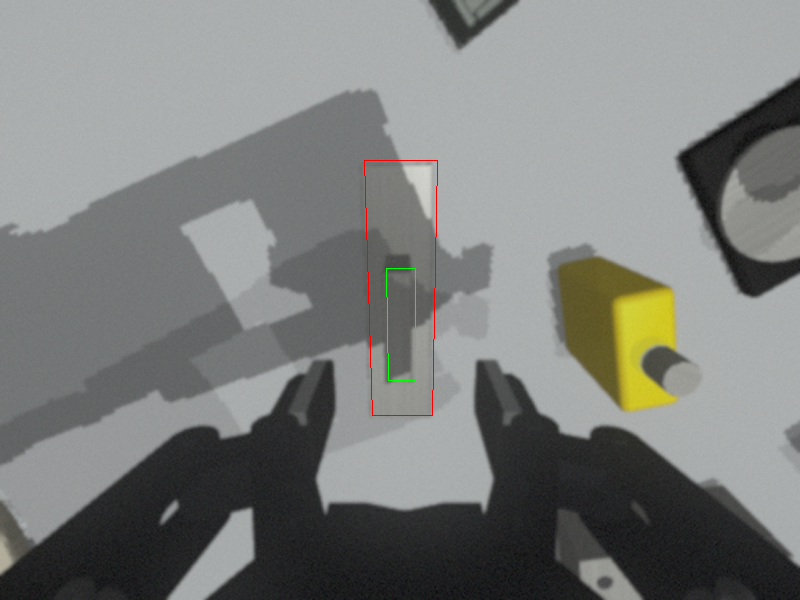

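The overlay fits the bar to within about 1 mm, and bottle3 at (620,330) is clear of the fingers. Descend and grip.

>>> {"name": "step_arm", "arguments": {"moves": [[[0,0,0],[0,-0.004,0.2],0.2],[[0,0,0],[0,-0.004,0.36],0.2],[[0,0,0],[0,-0.004,0.43],0.2],[[0,0,0],[0,-0.004,0.448],0.2],[[0,0,0],[0,-0.004,0.448],0.2],[[0,0,0],[0,-0.004,0.448],0.2]], "squeeze": 80}}

```text
clock: 12.95
eef_pos: [453.5, 34.0, 20.2]
tcp_rot: [3.14, -0.001, 1.184]
contact_force: [-0.9, 0.5, 0.0]
opening: 0.599
grasp_force: 0.0
```

>>> {"name": "step_arm", "arguments": {"moves": [[[0,0,0],[0,0,0],-0.5],[[0,0,0],[0,0,0],-1],[[0,0,0],[0,0,0],-1],[[0,0,0],[0,0,0],-1],[[0,0,0],[0,0,0],-1],[[0,0,0],[0,0,0],-1],[[0,0,0],[0,0,0],-1]]}}

```text
clock: 13.65
eef_pos: [452.4, 34.0, 19.8]
tcp_rot: [3.141, -0.0, 1.184]
contact_force: [-3.1, -0.3, 11.1]
opening: 0.152
grasp_force: 78.8
```

>>> {"name": "step_arm", "arguments": {"moves": [[[0,0,0],[0,0,-0.05],-1],[[0,0,0],[0,0,-0.2],-1],[[0,0,0],[0,0,-0.4],-1],[[0,0,0],[0,0,-0.6],-1],[[0,0,0],[0,0,-0.8],-1],[[0,0,0],[0,0,-0.8],-1]]}}

```text
clock: 14.25
eef_pos: [455.4, 34.1, 184.2]
tcp_rot: [3.134, -0.004, 1.184]
contact_force: [1.2, 0.4, -5.2]
opening: 0.151
grasp_force: 79.1
```

```bash
python3 plan.py 455 -80 180 1.27 478 -155 180 1.357
```

```text
at [455.4  34.1 184.2] [ 3.1337 -0.0039  1.1838] t 14.2 F [ 1.2  0.4 -5.2] open 0.151 q6 0.46
turn [ 0.0103 -0.0045 -0.1098] shift [-0.529   0.2135  0.0207]
turn [ 0.0105 -0.0041 -0.2206] shift [-0.8329  0.4615  0.0215]
```

>>> {"name": "step_arm", "arguments": {"moves": [[[0,0,0],[-0.2,0.08,0],-1],[[0,0,-0.05],[-0.38,0.15,0.01],-1],[[0,0,-0.11],[-0.53,0.22,0.02],-1],[[0,0,-0.16],[-0.68,0.34,0.02],-1],[[0,0,-0.22],[-0.83,0.46,0.02],-1],[[0,0,-0.22],[-0.83,0.46,0.02],-1],[[0,0,-0.22],[-0.83,0.46,0.02],-1]]}}

```text
clock: 14.95
eef_pos: [473.9, -155.0, 173.8]
tcp_rot: [-3.139, -0.0, 1.354]
contact_force: [-0.2, 0.7, -5.2]
opening: 0.154
grasp_force: 79.4
```

```bash
python3 plan.py 552.8 -267.2 110 1.357
```

```text
at [ 473.9 -155.   173.8] [-3.1391e+00 -4.0000e-04  1.3543e+00] t 14.9 F [-0.2  0.7 -5.2] open 0.154 q6 -0.1
turn [-0.0032 -0.0005 -0.0035] shift [-0.4634  0.5068  0.3177]
```

>>> {"name": "step_arm", "arguments": {"moves": [[[0,0,0],[-0.15,0.17,0.05],-1],[[0,0,0],[-0.3,0.34,0.13],-1],[[0,0,0],[-0.46,0.5,0.25],-1],[[0,0,0],[-0.463,0.506,0.317],-1],[[0,0,0],[-0.463,0.506,0.317],-1],[[0,0,0],[-0.463,0.506,0.317],-1],[[0,0,0],[-0.463,0.506,0.317],-1]]}}

```text
clock: 15.65
eef_pos: [553.9, -265.3, 112.4]
tcp_rot: [3.141, -0.0, 1.358]
contact_force: [0.3, 0.1, -4.8]
opening: 0.15
grasp_force: 80.3
```

```bash
python3 w.py w9 ledge socket bar; python3 plan.py 552.8 -267.2 70 1.357; python3 - <<'E'
import pickle; from h import *
k,im,s=pickle.load(open('w9.pkl','rb')); im=cv2.resize(im[:,:,::-1],(800,600),interpolation=cv2.INTER_CUBIC)
p=s['eef_pos'];L=[[48,-95,59],[48,95,59],[60,95,59],[60,-95,59]]
bx=606.5-28; a=-.2138; e=np.array([np.cos(a),np.sin(a)]);u=np.array([-e[1],e[0]]); o=e*(626.5-48)+u*-143.7
yb=s['tcp_rot'][2]-np.pi/2
z=p[2]-20
for P,c in ((box(*o,a,L),(0,0,255)),(box(*p[:2],yb,[[-20,-80,8+z],[20,-80,8+z],[20,80,8+z],[-20,80,8+z]]),(0,255,0))):
    cv2.polylines(im,[(proj(k,P)/.64).round().astype(int)],True,c,1)
cv2.imwrite('pics/w9o.png',im); print(o,yb)
E
```

```text
15.65 [ 553.92463366 -265.30117271  112.43573004]
ledge [([289.8, 205.3], 0.71)]
socket []
bar [([259.2, 230.0], 0.76)]
at [ 554.4 -266.1  112.7] [3.1403e+00 3.0000e-04 1.3571e+00] t 15.8 F [-0.5 -0.8 -4.4] open 0.152 q6 -0.24
turn [0.0016 0.0003 0.0002] shift [-0.0069 -0.0069  0.2135]
[ 534.83900926 -263.17137795] -0.21322965662285753
```

View pics/w9o.png

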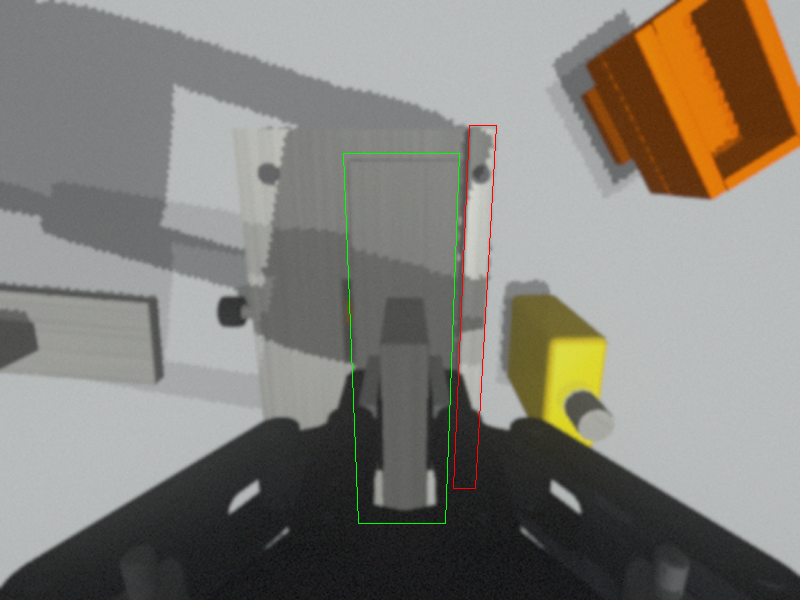

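The bar is held parallel to the ledge with about an 8 mm gap, and the socket is being covered. Lower to contact.

>>> {"name": "step_arm", "arguments": {"moves": [[[0,0,0],[0.01,0,0.1],-1],[[0,0,0],[0.01,0,0.18],-1],[[0,0,0],[0.01,0,0.215],-1],[[0,0,0],[0.01,0,0.225],-1],[[0,0,0],[0.01,0,0.225],-1],[[0,0,0],[0.01,0,0.225],-1]]}}

```text
clock: 16.45
eef_pos: [555.0, -264.9, 67.2]
tcp_rot: [3.141, 0.0, 1.356]
contact_force: [0.3, -0.2, -4.5]
opening: 0.155
grasp_force: 80.2
```

>>> {"name": "step_arm", "arguments": {"moves": [[[0,0,0],[0,0,0.003],-1],[[0,0,0],[0,0,0.006],-1],[[0,0,0],[0,0,0.006],-1]]}}

```text
clock: 16.75
eef_pos: [554.7, -264.7, 65.7]
tcp_rot: [3.141, 0.0, 1.356]
contact_force: [-1.2, -0.3, -4.2]
opening: 0.154
grasp_force: 80.2
```

>>> {"name": "step_arm", "arguments": {"moves": [[[0,0,0],[0,0,0.002],-1],[[0,0,0],[0,0,0.004],-1],[[0,0,0],[0,0,0.004],-1]]}}

```text
clock: 17.05
eef_pos: [554.6, -264.6, 64.9]
tcp_rot: [3.142, 0.0, 1.357]
contact_force: [-0.9, 0.4, -1.2]
opening: 0.151
grasp_force: 81.0
```

>>> {"name": "step_arm", "arguments": {"moves": [[[0,0,0],[0,0.01,0],-1],[[0,0,0],[0,0.02,0],-1],[[0,0,0],[0,0.028,0],-1],[[0,0,0],[0,0.033,0],-1],[[0,0,0],[0,0.033,0],-1]]}}

```text
clock: 17.55
eef_pos: [560.9, -266.0, 64.9]
tcp_rot: [-3.141, 0.0, 1.357]
contact_force: [-4.8, 1.5, 3.3]
opening: 0.152
grasp_force: 81.7
```

>>> {"name": "step_arm", "arguments": {"moves": [[[0,0,0],[0,0.004,0],-1],[[0,0,0],[0,0.004,0],-1]]}}

```text
clock: 17.75
eef_pos: [561.4, -266.1, 64.9]
tcp_rot: [-3.141, -0.0, 1.357]
contact_force: [-6.3, 1.2, 5.7]
opening: 0.151
grasp_force: 81.9
```

>>> {"name": "step_arm", "arguments": {"moves": [[[0,0,0],[0,0.004,0],-1],[[0,0,0],[0,0.004,0],-1]]}}

```text
clock: 17.95
eef_pos: [561.5, -266.1, 64.9]
tcp_rot: [-3.139, -0.0, 1.357]
contact_force: [-9.2, 2.6, 8.6]
opening: 0.153
grasp_force: 82.5
```

>>> {"name": "step_arm", "arguments": {"moves": [[[0,0,0],[0,0.004,0],-1],[[0,0,0],[0,0.004,0],-1]]}}

```text
clock: 18.15
eef_pos: [561.6, -266.1, 64.9]
tcp_rot: [-3.138, -0.0, 1.357]
contact_force: [-11.5, 1.9, 10.5]
opening: 0.154
grasp_force: 82.8
```

>>> {"name": "step_arm", "arguments": {"moves": [[[0,0,0],[0,0,-0.003],-1],[[0,0,0],[0,0,-0.003],-0.67],[[0,0,0],[0,0,-0.003],-0.6],[[0,0,0],[0,0,-0.003],-0.55],[[0,0,0],[0,0,-0.003],-0.55],[[0,0,0],[0,0,-0.003],-0.55]]}}

```text
clock: 18.75
eef_pos: [564.1, -266.8, 65.5]
tcp_rot: [3.14, 0.0, 1.357]
contact_force: [-0.5, -0.1, -0.2]
opening: 0.224
grasp_force: 0.0
```

>>> {"name": "step_arm", "arguments": {"moves": [[[0,0,0],[0,-0.012,0],-0.4],[[0,0,0],[0,-0.012,0],-0.3],[[0,0,0],[0,-0.012,-0.01],-0.3],[[0,0,0],[0,-0.012,-0.1],-0.3],[[0,0,0],[0,-0.012,-0.3],-0.3],[[0,0,0],[0,-0.012,-0.4],-0.3],[[0,0,0],[0,-0.012,-0.4],-0.3]]}}

```text
clock: 19.45
eef_pos: [563.1, -267.0, 148.9]
tcp_rot: [3.136, 0.001, 1.357]
contact_force: [-1.0, 0.4, 0.8]
opening: 0.345
grasp_force: 0.0
```

```bash
cat > bedp.py <<'E'
import sys,numpy as np
# bed-frame (x,y) -> world
a=-.2138; e=np.array([np.cos(a),np.sin(a)]);u=np.array([-e[1],e[0]]); o=np.array([534.84,-263.17])
v=np.array(sys.argv[1:],float).reshape(-1,2)
for p in v: print(p,(o+e*p[0]+u*p[1]).round(1))
E
python3 bedp.py -40 50 -40 -50; python3 w.py w10 bar ledge; python3 - <<'E'
import pickle; from h import *
k,im,s=pickle.load(open('w10.pkl','rb'))
# gap darkness profile: sample across the bar/ledge joint at bar-top height in bed frame
a=-.2138; o=(534.84,-263.17); g=cv2.cvtColor(im,cv2.COLOR_RGB2GRAY)
for y in range(75,-80,-15):
    p=proj(k,box(*o,a,[[x,y,53] for x in np.arange(34,62,2.)])).astype(np.float32)
    print(y,cv2.remap(g,p[None,:,0],p[None,:,1],cv2.INTER_LINEAR).ravel().tolist())
E
```

```text
[-40.  50.] [ 506.4 -205.8]
[-40. -50.] [ 485.1 -303.5]
19.45 [ 563.12756102 -266.96801311  148.87629445]
bar [([253.2, 188.1], 0.74), ([9.2, 195.3], 0.55)]
ledge [([274.2, 192.6], 0.68)]
75 [125, 123, 126, 125, 127, 127, 126, 104, 114, 79, 72, 83, 121, 169]
60 [127, 123, 124, 124, 127, 126, 119, 97, 123, 132, 182, 191, 191, 178]
45 [123, 121, 123, 122, 123, 124, 120, 101, 123, 157, 191, 187, 188, 171]
30 [80, 93, 99, 98, 101, 104, 113, 99, 122, 125, 123, 123, 124, 141]
15 [97, 94, 96, 99, 98, 96, 95, 89, 103, 122, 123, 119, 122, 129]
0 [95, 93, 98, 100, 107, 131, 151, 124, 158, 170, 166, 159, 163, 154]
-15 [97, 102, 140, 159, 160, 159, 152, 123, 155, 163, 161, 157, 161, 156]
-30 [96, 115, 151, 157, 164, 173, 164, 131, 172, 181, 179, 179, 180, 169]
-45 [97, 125, 169, 173, 170, 173, 164, 134, 167, 176, 167, 98, 49, 53]
-60 [169, 168, 170, 170, 169, 168, 154, 131, 167, 175, 162, 92, 50, 50]
-75 [167, 165, 166, 165, 164, 165, 157, 134, 158, 149, 131, 122, 64, 48]
```

The seam between bar and ledge is uniform along the full length. To be sure it is tight, I'll nudge the bar's near edge lightly with closed fingertips near each end.

```bash
python3 plan.py 506.4 -205.8 120 1.357 506.4 -205.8 49.5 1.357
```

```text
at [ 560.5 -265.7  144.6] [-3.1407e+00 -2.0000e-04  1.3566e+00] t 19.6 F [0.1 0.1 0. ] open 0.35 q6 -0.23
turn [-0.0011 -0.0003 -0.0005] shift [ 0.2353 -0.3281  0.1231]
turn [-0.0011 -0.0003 -0.0005] shift [ 0.2352 -0.3278  0.4756]
```

>>> {"name": "step_arm", "arguments": {"moves": [[[0,0,0],[0.12,-0.17,0],-1],[[0,0,0],[0.235,-0.328,0.05],-1],[[0,0,0],[0.235,-0.328,0.15],-1],[[0,0,0],[0.235,-0.328,0.3],-1],[[0,0,0],[0.235,-0.328,0.42],-1],[[0,0,0],[0.235,-0.328,0.46],-1],[[0,0,0],[0.235,-0.328,0.475],-1],[[0,0,0],[0.235,-0.328,0.475],-1]]}}

```text
clock: 20.4
eef_pos: [506.9, -206.1, 50.1]
tcp_rot: [-3.141, -0.0, 1.356]
contact_force: [-0.1, -0.8, 0.3]
opening: -0.001
grasp_force: 0.0
```

>>> {"name": "step_arm", "arguments": {"moves": [[[0,0,0],[0,0.03,0],-1],[[0,0,0],[0,0.06,0],-1],[[0,0,0],[0,0.08,0],-1],[[0,0,0],[0,0.09,0],-1],[[0,0,0],[0,0.1,0],-1],[[0,0,0],[0,0.1,0],-1]]}}

```text
clock: 21.0
eef_pos: [526.7, -210.4, 50.4]
tcp_rot: [3.141, 0.0, 1.357]
contact_force: [-0.2, -0.6, 0.4]
opening: 0.005
grasp_force: 0.0
```

>>> {"name": "step_arm", "arguments": {"moves": [[[0,0,0],[0,0.01,0],-1],[[0,0,0],[0,0.02,0],-1],[[0,0,0],[0,0.03,0],-1],[[0,0,0],[0,0.04,0],-1],[[0,0,0],[0,0.04,0],-1]]}}

```text
clock: 21.5
eef_pos: [534.6, -212.2, 50.3]
tcp_rot: [3.141, 0.0, 1.357]
contact_force: [-0.5, -0.2, 0.2]
opening: 0.0
grasp_force: 0.0
```

>>> {"name": "step_arm", "arguments": {"moves": [[[0,0,0],[0,0.01,0],-1],[[0,0,0],[0,0.02,0],-1],[[0,0,0],[0,0.02,0],-1]]}}

```text
clock: 21.8
eef_pos: [538.5, -213.0, 50.3]
tcp_rot: [3.141, 0.0, 1.357]
contact_force: [-0.1, -0.1, 0.7]
opening: -0.001
grasp_force: 0.0
```

>>> {"name": "step_arm", "arguments": {"moves": [[[0,0,0],[0,0.01,0],-1],[[0,0,0],[0,0.015,0],-1],[[0,0,0],[0,0.015,0],-1]]}}

```text
clock: 22.1
eef_pos: [541.3, -213.6, 50.3]
tcp_rot: [3.141, 0.0, 1.357]
contact_force: [0.3, -0.1, -0.3]
opening: 0.001
grasp_force: 0.0
```

>>> {"name": "step_arm", "arguments": {"moves": [[[0,0,0],[0,0.007,0],-1],[[0,0,0],[0,0.014,0],-1],[[0,0,0],[0,0.014,0],-1]]}}

```text
clock: 22.4
eef_pos: [544.1, -214.2, 50.3]
tcp_rot: [3.141, 0.0, 1.357]
contact_force: [-0.4, 0.3, -0.0]
opening: 0.002
grasp_force: 0.0
```

>>> {"name": "step_arm", "arguments": {"moves": [[[0,0,0],[0,0.006,0],-1],[[0,0,0],[0,0.012,0],-1],[[0,0,0],[0,0.012,0],-1]]}}

```text
clock: 22.7
eef_pos: [545.9, -214.5, 50.2]
tcp_rot: [-3.141, -0.0, 1.357]
contact_force: [-1.8, 0.9, 0.8]
opening: -0.0
grasp_force: 0.9
```

>>> {"name": "step_arm", "arguments": {"moves": [[[0,0,0],[0,0.006,0],-1],[[0,0,0],[0,0.01,0],-1],[[0,0,0],[0,0.01,0],-1]]}}

```text
clock: 23.0
eef_pos: [546.1, -214.6, 50.0]
tcp_rot: [-3.137, -0.0, 1.357]
contact_force: [-8.2, 2.0, 7.2]
opening: -0.005
grasp_force: 4.2
```

The +y end is already tight: it gave only 0.2 mm at 8 N. Now the other end.

>>> {"name": "step_arm", "arguments": {"moves": [[[0,0,0],[0,-0.05,0],-1],[[0,0,0],[0,-0.05,-0.02],-1],[[0,0,0],[-0.2,-0.05,-0.02],-1],[[0,0,0],[-0.4,-0.05,-0.02],-1],[[0,0,0],[-0.5,-0.05,-0.02],-1],[[0,0,0],[-0.5,-0.05,0],-1],[[0,0,0],[-0.5,-0.025,0],-1],[[0,0,0],[-0.5,-0.025,0],-1]]}}

```text
clock: 23.8
eef_pos: [522.9, -311.1, 50.3]
tcp_rot: [3.141, -0.0, 1.357]
contact_force: [0.5, 0.6, -0.4]
opening: -0.001
grasp_force: 0.0
```

>>> {"name": "step_arm", "arguments": {"moves": [[[0,0,0],[0,0.007,0],-1],[[0,0,0],[0,0.014,0],-1],[[0,0,0],[0,0.014,0],-1]]}}

```text
clock: 24.1
eef_pos: [524.5, -311.4, 50.2]
tcp_rot: [-3.14, -0.001, 1.357]
contact_force: [-3.0, 1.7, 1.2]
opening: -0.005
grasp_force: 1.2
```

>>> {"name": "step_arm", "arguments": {"moves": [[[0,0,0],[0,0.005,0],-1],[[0,0,0],[0,0.01,0],-1],[[0,0,0],[0,0.01,0],-1]]}}

```text
clock: 24.4
eef_pos: [524.7, -311.5, 50.0]
tcp_rot: [-3.137, -0.001, 1.357]
contact_force: [-8.4, 3.9, 7.4]
opening: 0.005
grasp_force: 4.5
```

Both ends are tight. Back off and lift away.

>>> {"name": "step_arm", "arguments": {"moves": [[[0,0,0],[0,-0.05,0],-1],[[0,0,0],[0,-0.1,0],-1],[[0,0,0],[0,-0.12,-0.2],-1],[[0,0,0],[0,-0.12,-0.4],-1],[[0,0,0],[0,-0.12,-0.6],-1],[[0,0,0],[-0.1,-0.2,-0.7],-1],[[0,0,0],[-0.3,-0.2,-0.8],-1],[[0,0,0],[-0.3,-0.2,-0.8],-1]]}}

```text
clock: 25.2
eef_pos: [475.2, -367.3, 213.9]
tcp_rot: [3.135, 0.004, 1.355]
contact_force: [1.5, -0.0, 0.1]
opening: -0.002
grasp_force: 0.0
```

```bash
python3 w.py w11 bar ledge; python3 - <<'E'
import pickle; from h import *
from rig import imaging
k,im,s=pickle.load(open('w11.pkl','rb'))
a=-.2155; o=(534.84,-263.17); g=cv2.cvtColor(im,cv2.COLOR_RGB2GRAY)
for y in range(90,-91,-15):
    p=proj(k,box(*o,a,[[x,y,53] for x in np.arange(0,62,3.)])).astype(np.float32)
    print(y,cv2.remap(g,p[None,:,0],p[None,:,1],cv2.INTER_LINEAR).ravel().tolist())
im=imaging.grab_frame('scene');S=imaging.calibration('scene')
for n,z in [('nest',5),('bar',45),('round_nest',5),('bottle1',0),('capper',0)]:
    for d in imaging.mark_of('scene',n): print(n,d['xy'],round(d['conf'],2),unproj(S,[d['xy']],z).round())
E
```

```text
25.2 [ 475.20539849 -367.29422475  213.85553701]
bar [([82.4, 87.0], 0.81), ([315.9, 66.2], 0.61)]
ledge [([335.6, 69.6], 0.96)]
90 [0, 0, 0, 0, 0, 0, 0, 0, 0, 0, 0, 0, 0, 0, 0, 0, 0, 0, 0, 0, 0]
75 [0, 0, 0, 0, 0, 0, 0, 0, 0, 0, 0, 0, 0, 0, 0, 0, 0, 0, 0, 0, 0]
60 [64, 68, 63, 60, 66, 65, 71, 71, 70, 71, 74, 75, 73, 75, 74, 77, 52, 75, 81, 82, 80]
45 [175, 172, 132, 147, 165, 164, 162, 165, 161, 161, 162, 159, 157, 158, 157, 156, 113, 153, 163, 159, 155]
30 [178, 176, 158, 149, 166, 165, 144, 91, 64, 64, 80, 164, 166, 169, 163, 160, 97, 154, 166, 160, 157]
15 [102, 78, 81, 150, 169, 167, 133, 81, 64, 63, 83, 168, 175, 173, 167, 161, 105, 158, 168, 165, 160]
0 [140, 93, 92, 154, 174, 172, 133, 79, 65, 66, 85, 174, 178, 178, 171, 161, 109, 159, 172, 163, 161]
-15 [133, 94, 92, 158, 178, 176, 146, 83, 66, 67, 85, 177, 182, 179, 170, 164, 101, 160, 174, 167, 164]
-30 [131, 188, 168, 160, 182, 178, 164, 162, 154, 151, 155, 159, 161, 168, 167, 163, 110, 163, 175, 170, 164]
-45 [192, 192, 150, 166, 187, 184, 184, 183, 183, 178, 176, 174, 172, 172, 169, 166, 115, 160, 178, 170, 166]
-60 [190, 193, 148, 165, 192, 189, 187, 185, 186, 182, 178, 182, 174, 176, 173, 169, 114, 161, 176, 170, 164]
-75 [160, 128, 106, 166, 191, 193, 189, 189, 189, 187, 181, 183, 179, 177, 176, 175, 120, 134, 96, 92, 125]
-90 [112, 114, 112, 122, 179, 184, 182, 185, 183, 183, 179, 178, 176, 175, 173, 137, 82, 164, 177, 171, 166]
nest [326.6, 206.2] 0.81 [[587. 215.   5.]]
nest [206.2, 310.4] 0.65 [[ 700. -197.    5.]]
bar [132.9, 196.9] 0.66 [[ 335. -231.   45.]]
bar [150.4, 267.8] 0.58 [[ 564. -267.   45.]]
round_nest [355.3, 190.0] 0.8 [[579. 322.   5.]]
round_nest [152.1, 276.3] 0.35 [[ 560. -269.    5.]]
bottle1 [363.7, 233.3] 0.97 [[706. 245.   0.]]
bottle1 [145.9, 306.2] 0.88 [[ 622. -308.    0.]]
bottle1 [245.1, 232.1] 0.62 [[551. -17.  -0.]]
capper [287.4, 270.9] 0.71 [[702.  14.   0.]]
```

```bash
python3 -c "
from rig import r; print(r.sign_off())"
```

```text
the job is handed in; nothing more can be done
None
```

The changeover is done and handed in: the nest stands upright in the free part of the tray, and the stop bar lies flat over the socket, flush against the ledge along its full length and let go at about 25 s of the 72 s; the verdict was not shown.

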